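# Park the waveguide parts by height

## Task

Take the four microwave parts that stand between the robot and the parking board, and line them up on the board in order of height, one upright on the middle of each dark mark: the shortest on the mark next to the knobbed post, the tallest at the far end. Set them down without letting any fall over, and let go of them all.

Things in the scene. Friction and masses are not known exactly. Their poses are not given: they have to be found in the camera images.
- adapter_short: Stands loose between robot and board. White waveguide adapter, 34 x 34 mm, 54 mm tall, 90 g: a short tube (10 x 18 mm) between two square flanges. Top flange 34 x 34 mm from 46 to 52 mm above the underside, low screw heads above it; grasp its sides or the tube. Origin: centre of its underside; z up, x and y square to the flanges.
- guide_pale: Stands loose between robot and board. Pale grey waveguide section, 42 x 42 mm, 107 mm tall, 170 g: a tube (14 x 26 mm) between two square flanges. Top flange 42 x 42 mm from 99 to 105 mm above the underside; grasp its sides or the tube. Origin: centre of its underside; z up, x and y square to the flanges.
- horn_small: Stands loose between robot and board. Smaller black horn antenna standing on its mouth (46 x 50 mm), 147 mm tall, 150 g. It tapers upward; a square flange 28 x 28 mm from 111 to 123 mm above the underside is good to grasp; over it a narrower block and a 24 x 24 mm top plate. Origin: centre of its underside; z up, x and y square to the flanges.
- horn_big: Stands loose between robot and board. Bigger black horn antenna standing on its mouth (60 x 66 mm), 202 mm tall, 260 g. It tapers upward; a square flange 50 x 50 mm from 152 to 164 mm above the underside is good to grasp; over it a narrower block and a 40 x 40 mm top plate. Origin: centre of its underside; z up, x and y square to the flanges.
- board: Parking board: fixed flat aluminium plate, 96 x 424 x 6 mm, with a row of four dark square marks. Origin: centre of its underside; its y runs along the row, z up.
- mark_0 (a point): Cross at the centre of one of the four 72 mm dark square marks, at the top face of the board; axes as the board's. 129 mm from the board's centre along its +y (the outermost on that side).
- mark_1 (a point): Cross at the centre of one of the four 72 mm dark square marks, at the top face of the board; axes as the board's. 43 mm from the board's centre along its +y.
- mark_2 (a point): Cross at the centre of one of the four 72 mm dark square marks, at the top face of the board; axes as the board's. 43 mm from the board's centre along its -y.
- mark_3 (a point): Cross at the centre of one of the four 72 mm dark square marks, at the top face of the board; axes as the board's. 129 mm from the board's centre along its -y (the outermost on that side).
- end_post: Fixed steel post with a knob head, 24 mm across the foot, 45 mm tall, standing on one end of the board, 192 mm from its centre along +y or -y (either can occur); the other end has only a flat 4 mm disc. It marks the end for the shortest part. Origin: centre of its underside.
Not all that is in view belongs to the job. Leave any yellow look-alike of the horn_small alone.

How it is judged:
At the end, for the whole second after the job is handed in: Each part stands upright (within 0.1 rad) on the board (underside within 4 mm of its top face) with its centre within 15 mm of its mark: counted from the mark next to the knobbed post, adapter_short, guide_pale, horn_small, horn_big; all at rest and released (((y of end_post in the frame of board above 0 m and horizontal distance between adapter_short and mark_0 below 0.015 m and horizontal distance between guide_pale and mark_1 below 0.015 m and horizontal distance between horn_small and mark_2 below 0.015 m and horizontal distance between horn_big and mark_3 below 0.015 m) or (not (y of end_post in the frame of board above 0 m) and horizontal distance between adapter_short and mark_3 below 0.015 m and horizontal distance between guide_pale and mark_2 below 0.015 m and horizontal distance between horn_small and mark_1 below 0.015 m and horizontal distance between horn_big and mark_0 below 0.015 m)) and angle between each of adapter_short, guide_pale, horn_small, horn_big's own z axis and vertical below 0.1 rad and z of adapter_short in the frame of mark_0 between -0.004 and 0.004 m and linear speed of each of adapter_short, guide_pale, horn_small, horn_big below 0.02 m/s and contact force between each of adapter_short, guide_pale, horn_small, horn_big and the fingers below 0.1 N and z of guide_pale in the frame of mark_0 between -0.004 and 0.004 m and z of horn_small in the frame of mark_0 between -0.004 and 0.004 m and z of horn_big in the frame of mark_0 between -0.004 and 0.004 m); the robot touches nothing.
It fails at once if a part falls over (tilts more than 0.8 rad) (angle between any of adapter_short, guide_pale, horn_small, horn_big's own z axis and vertical above 0.8 rad).
It also fails if it takes over 125 s, if anything falls off the work surface, if the arm or the gripper's body presses on something with over 40 N, if the wrist force passes 120 N, or if a joint passes its speed limit or range.

## Robot

A 6-joint arm with a two-finger parallel gripper is mounted at the origin on a cart in front of the work surface, level with it; the furniture and walls round the work are solid. World frame = base frame: x ahead of the robot, y to its left, z up, the work surface at z = 0. Lengths are in m, angles in rad, forces in N, time in s.
With the tool pointing down it reaches from about 0.3 to 0.775 m from the base axis. Payload 14.6 kg.
Tool frame: the origin (TCP) lies at the very end of the fingers, on their centre line; the grasp point (between the pads) lies 19 mm behind it; x points along the fingers, y is the direction in which the jaws open and shut, and the axes are right-handed (so a half turn about x gives the same grasp; the last joint's range is limited). The gripper opens to 94 mm and grips with 3 to 60 N. Pads are 16 mm wide; open, the fingers measure 119 mm over their backs; the gripper's body (75 mm by 177 mm) begins 78 mm behind the grasp point.
Start: joints at [-1.257, 0.3, 1.521, -0, 1.321, -0.067], TCP at [0.204, -0.511, 0.205] pointing down, gripper open.
Joint ranges: [-3.03, 3.03], [-0.79, 2.21], [0.23, 2.52], [-1.04, 4.18], [0, 3.07], [-2.55, 2.55]. Speed limits (rad/s): [2.22, 2.22, 2.57, 3.14, 3.14, 3.14].

## Interface

Orientations are given as [roll, pitch, yaw] about the fixed x, y, z axes, in that order (R = Rz(yaw) Ry(pitch) Rx(roll)).
In Python, from station import ctrl, viewer, hand_in gives the robot as it stands. The module is installed in compiled form; this text tells all that it offers.
- The arm moves only by the tool play_rows, never from a script. Its argument "deltas" is a list that holds one entry, the list of rows, each a list of 7 numbers: the shift along the tool's x, y, z in mm, then the turn, a rotation vector about the tool's x, y, z in rad, then the finger opening in mm, from 0 to 94. In form: [[[dx, dy, dz, ax, ay, az, gripper], ...]]. A call has 1 to 10 rows; each row shifts and turns the commanded pose from where the row before left it, along the tool's axes as they then stand; what a row does not reach is not made up. A row lasts 1/10 s, in which the tool goes at most 50 mm and 8.59 degrees, less where a joint would pass 70% of its speed; a pose out of reach is approached as far as the arm can. A call with a gripper value outside its range is refused whole. The fingers move at their own pace and stop on an object; "grip_force" is the grip in N (left out, the last holds). Time passes only in rows, so rows that do not move let the fingers close. It gives the time, the measured TCP pose, the force and the opening at its end, in the units of the state.
- ctrl.get_obs(): the state, without advancing time (a new reading comes with each control period).
- viewer.camera(name): name is "scene" or "top"; returns a dict with "img" (384x512x3 uint8, red, green, blue), "fx", "fy", "cx", "cy" (pixels), "distortion" ([k1, k2, p1, p2, k3] as OpenCV has them; the pictures are not rectified), "rvec" (rotation vector, rad) and "tvec" (3), from world to camera coordinates, as OpenCV has them. Camera axes: x right, y down, z forward; pixel columns grow to the right and rows downward; lengths in m; the calibration is good to about 2 mm. A picture is of the moment at which its call begins. There is no depth.
- hand_in(): hands the job in, once; it reports no verdict.
The state is a dict: "time_s": time; "qpos": joint angles; "joint_vel": joint speeds; "tau": joint torques, N m; "ee_pos": TCP position; "eef_rot": TCP orientation; "force": force on the tool from outside, world axes, zero at the start; "moment": the same for the moment, N m; "grip_width": finger opening in m.
Only numpy, scipy, OpenCV 4.12 (cv2) and the standard library are available. Lean on these libraries where they do the work, as an engineer would, in place of code of your own. Each camera call takes 0.05 s, during which the arm holds its last target.

## Working session

There is one attempt and no reset: what is moved stays moved. The work goes in short steps, Python scripts to look and compute and a tool call to move; the robot and the scene stay as the last step left them, time stands still between calls to the robot, and variables do not carry over. Pictures are saved under pics/ and viewed, and the job is handed in when it is done.

Besides the shell and the picture viewer there is one more tool, called after ">>>" by a JSON object that holds its "op" and its "data", one argument or row to a line. play_rows: Moves the arm, as the interface text tells. Its arguments: {"type":"object","properties":{"deltas":{"type":"array","items":{"type":"array","items":{"type":"array","items":{"type":"number"}}}},"grip_force":{"type":"number"}},"required":["deltas"]}

```bash
mkdir -p pics; python3 - <<'E'
from station import ctrl, viewer
import cv2
print(ctrl.get_obs())
for n in("scene","top"):
    c=viewer.camera(n); cv2.imwrite(f"pics/{n}0.png",cv2.resize(c["img"][:,:,::-1],(800,600),interpolation=cv2.INTER_CUBIC))
    print({k:v for k,v in c.items() if k!="img"})
E
```

```text
{'time_s': 0.0, 'qpos': array([-1.25660581e+00,  3.00482584e-01,  1.52158814e+00,  3.21095652e-05,
        1.32067814e+00, -6.65866437e-02]), 'joint_vel': array([0.0012156 , 0.00122154, 0.00147255, 0.00133586, 0.00137097,
       0.00092491]), 'tau': array([ 3.94189692e-04, -5.31797361e+01, -3.52737844e+01,  7.09336298e-02,
        2.42916495e-02, -1.27127155e-04]), 'ee_pos': array([ 0.20433459, -0.51035438,  0.20487704]), 'eef_rot': array([-1.66427574,  1.5696397 ,  1.85808611]), 'force': array([-0.27653705, -0.06511021,  1.25065732]), 'moment': array([ 0.0305995 ,  0.03801446, -0.00160308]), 'grip_width': 0.09397539251387645}
{'fx': 439.32043761694763, 'fy': 439.32043761694763, 'cx': 261.7964651756622, 'cy': 185.7142266759465, 'distortion': array([-0.08789981,  0.        ,  0.        ,  0.        ,  0.        ]), 'rvec': array([ 0.98013869, -2.43523008,  1.09634113]), 'tvec': array([0.38570474, 0.28407966, 0.91128611])}
{'fx': 374.26665172960963, 'fy': 374.26665172960963, 'cx': 249.95489593885634, 'cy': 190.35517591519877, 'distortion': array([0.01785471, 0.        , 0.        , 0.        , 0.        ]), 'rvec': array([ 2.12913702, -2.19637306,  0.07080929]), 'tvec': array([0.02747884, 0.52140821, 0.88343297])}
```

View pics/scene0.png

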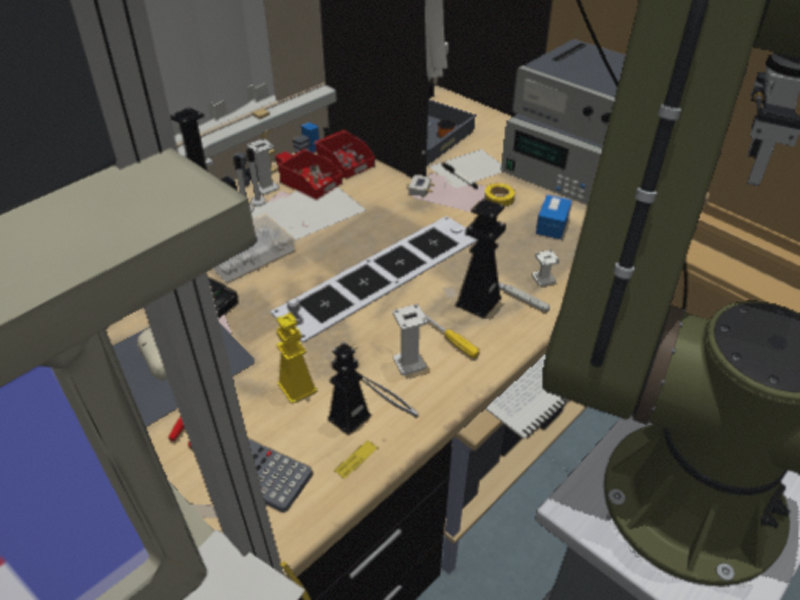

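View pics/top0.png

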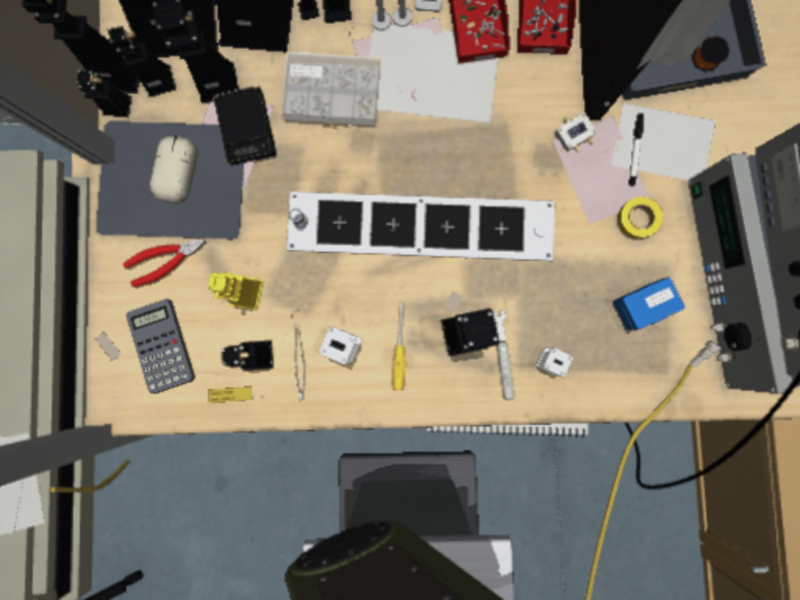

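Top view (800x600 px): the knobbed post is at (298,218), at the left end of the board. The marks are at (340,222), (393,224), (447,227) and (501,229). Candidates:
- **adapter_short:** white at (555,362) between robot and board. The one at (575,132) is behind the board, so it's a decoy.
- **guide_pale:** (340,345).
- **horn_small:** black at (248,355). The yellow one at (235,290) is the look-alike.
- **horn_big:** black at (470,332).

Next I'll enlarge these to confirm.

```bash
cat > h.py <<'E'
import numpy as np, cv2
from station import ctrl, viewer
def cam(n):
    c=viewer.camera(n); c["K"]=np.array([[c["fx"],0,c["cx"]],[0,c["fy"],c["cy"]],[0,0,1]]); c["R"]=cv2.Rodrigues(c["rvec"])[0]; return c
def ray(c,uv):
    p=cv2.undistortPoints(np.array(uv,float).reshape(-1,1,2),c["K"],c["distortion"])[:,0]
    d=np.c_[p,np.ones(len(p))]@c["R"]; o=-c["R"].T@c["tvec"]; return o,d
def plane(c,uv,z):
    o,d=ray(c,uv); t=(z-o[2])/d[:,2]; return o+t[:,None]*d
def proj(c,P): return cv2.projectPoints(np.array(P,float).reshape(-1,1,3),c["rvec"],c["tvec"],c["K"],c["distortion"])[0][:,0]
E
python3 - <<'E'
from h import *
t=cam("top");s=cam("scene")
np.save("top0.npy",t["img"]);np.save("scene0.npy",s["img"])
def crop(c,x,y,w,h,k): return cv2.resize(c["img"][y:y+h,x:x+w,::-1],(w*k,h*k),interpolation=cv2.INTER_CUBIC)
# top crops at orig px
a=[crop(t,130,200,64,48,6),crop(t,190,200,64,48,6),crop(t,270,190,64,48,6),crop(t,325,205,64,48,6)]
im=np.vstack([np.hstack(a[:2]),np.hstack(a[2:])]); cv2.imwrite("pics/c1.png",im)
cv2.imwrite("pics/c2.png",crop(s,200,120,160,160,4)[:600])
m=np.array([(340,222),(393,224),(447,227),(501,229),(298,218)])*.64
print(plane(t,m,.006).round(4)); print("cam",ray(t,m)[0],ray(s,m)[0])
E
```

```text
[[ 0.6477  0.0891  0.006 ]
 [ 0.6414  0.0042  0.006 ]
 [ 0.6335 -0.0817  0.006 ]
 [ 0.6271 -0.1671  0.006 ]
 [ 0.6566  0.1566  0.006 ]]
cam [ 0.4396174  -0.0102374   0.92720395] [-0.05366963  0.62673564  0.81500538]
```

View pics/c1.png

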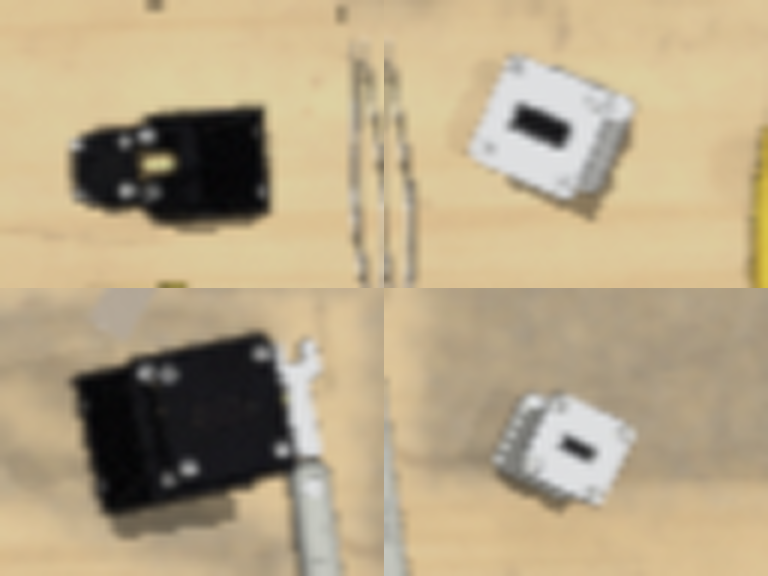

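View pics/c2.png

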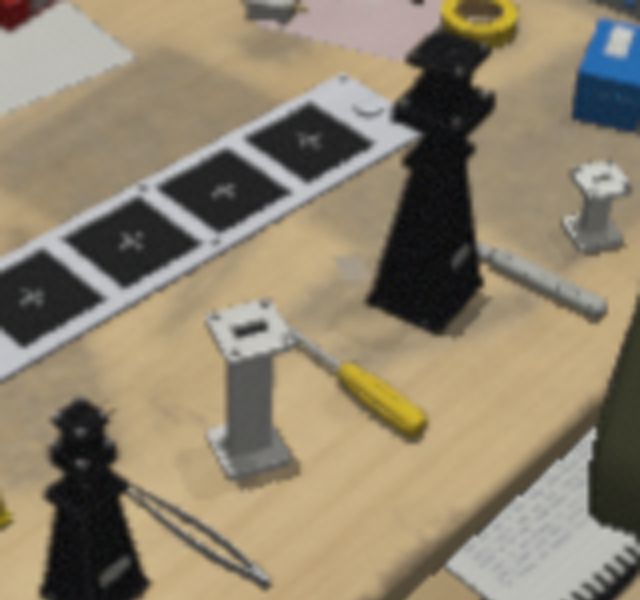

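```bash
python3 - <<'E'
import numpy as np,cv2
t=np.load("top0.npy");s=np.load("scene0.npy")
def crop(im,x,y,w,h,k):
    c=np.clip(im[y:y+h,x:x+w,::-1].astype(float)/70,0,1)**.6*255
    return cv2.resize(c.astype(np.uint8),(w*k,h*k),interpolation=cv2.INTER_CUBIC)
cv2.imwrite("pics/d1.png",np.hstack([crop(t,134,208,40,36,10),crop(t,278,192,40,36,10)]))
cv2.imwrite("pics/d2.png",np.hstack([crop(s,202,215,48,66,8),crop(s,284,120,52,90,6)[:528]]))
E
```

```text
(no output)
```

View pics/d1.png

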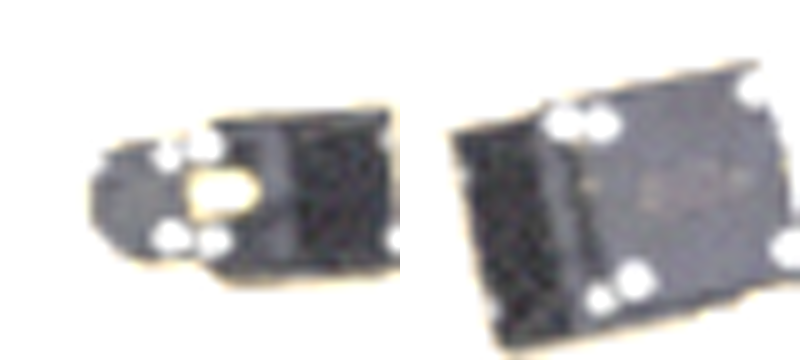

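View pics/d2.png

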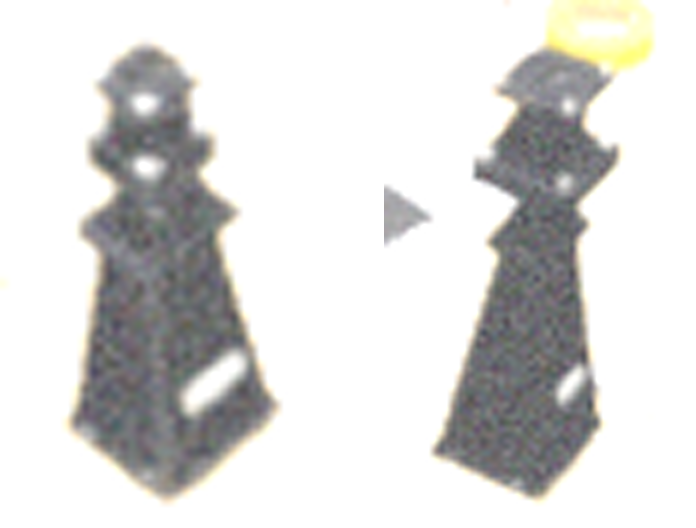

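```bash
cat > meas.py <<'E'
from h import *
t=cam("top");s=cam("scene")
f=lambda p,k,x,y:(np.array(p,float)+.5)/k-.5+[x,y]
def rep(n,P):
    P=P[:,:2]; e=np.diff(np.vstack([P,P[:1]]),axis=0)
    print(n,P.round(4).tolist(),"len",np.hypot(*e.T).round(4),"ang",np.degrees(np.arctan2(e[:,1],e[:,0])).round(1),"mean",P.mean(0).round(4))
rep("hs top",plane(t,f([(265,107),(268,213)],6,130,200),0))
P=plane(s,f([(73,423),(168,498),(277,405)],8,202,215),0);rep("hs scene",P);print((P[0]+P[2])/2)
rep("hb top",plane(t,f([(52,130),(102,352)],10,278,192),0))
P=plane(s,f([(50,452),(155,498),(216,425)],6,284,120),0);rep("hb scene",P);print((P[0]+P[2])/2)
# white tops, in top view
def white(x,y,w,h,z,thr):
    im=t["img"][y:y+h,x:x+w]; im=cv2.resize(im,None,fx=8,fy=8,interpolation=cv2.INTER_CUBIC)
    m=(im.min(2)>thr).astype(np.uint8); c=max(cv2.findContours(m,0,2)[0],key=cv2.contourArea)
    b=cv2.boxPoints(cv2.minAreaRect(c)); rep("w",plane(t,f(b,8,x,y),z)); 
for thr in(190,200,210):
    white(195,200,44,40,.105,thr); white(335,215,40,32,.052,thr)
g=cv2.cvtColor(t["img"],cv2.COLOR_RGB2GRAY); 
m=(g<70).astype(np.uint8); m[:120]=0;m[165:]=0;m[:,:195]=0;m[:,345:]=0
n,l,st,ce=cv2.connectedComponentsWithStats(m)
i=[k for k in range(1,n) if st[k,4]>300]; i=sorted(i,key=lambda k:ce[k,0]); print(st[i]); M=plane(t,ce[i],.006); rep("marks",M)
E
python3 meas.py
```

```text
hs top [[0.4628, 0.2031], [0.4192, 0.2023]] len [0.0436 0.0436] ang [-179.    1.] mean [0.441  0.2027]
hs scene [[0.4598, 0.2478], [0.4206, 0.2467], [0.4223, 0.2021]] len [0.0392 0.0446 0.0591] ang [-178.4  -87.8   50.6] mean [0.4342 0.2322]
[ 4.41041101e-01  2.24950044e-01 -5.55111512e-17]
hb top [[0.4863, -0.0682], [0.4314, -0.0784]] len [0.0559 0.0559] ang [-169.5   10.5] mean [ 0.4588 -0.0733]
hb scene [[0.4859, -0.07], [0.4325, -0.0798], [0.4429, -0.1372]] len [0.0543 0.0583 0.0798] ang [-169.6  -79.8   57.4] mean [ 0.4538 -0.0957]
[ 4.64398226e-01 -1.03584319e-01 -1.11022302e-16]
w [[0.4398, 0.1141], [0.4785, 0.0978], [0.4587, 0.0518], [0.4202, 0.0683]] len [0.042  0.0501 0.0418 0.0499] ang [ -22.9 -113.3  156.8   66.9] mean [0.4493 0.083 ]
w [[0.4099, -0.2108], [0.4388, -0.2263], [0.4236, -0.2554], [0.3949, -0.2399]] len [0.0328 0.0328 0.0327 0.0328] ang [ -28.2 -117.6  151.6   62.6] mean [ 0.4168 -0.2331]
w [[0.4402, 0.1135], [0.4782, 0.0969], [0.4583, 0.0523], [0.4206, 0.069]] len [0.0414 0.0488 0.0413 0.0486] ang [ -23.6 -114.   156.1   66.2] mean [0.4493 0.0829]
w [[0.4099, -0.2112], [0.4383, -0.2264], [0.4237, -0.2547], [0.3953, -0.2396]] len [0.0322 0.0319 0.0321 0.0318] ang [ -28.1 -117.4  151.8   62.8] mean [ 0.4168 -0.233 ]
w [[0.4405, 0.1127], [0.4771, 0.0965], [0.461, 0.0608], [0.4246, 0.0771]] len [0.04   0.0391 0.0399 0.039 ] ang [ -23.9 -114.2  155.9   65.9] mean [0.4508 0.0868]
w [[0.41, -0.2119], [0.4377, -0.2266], [0.4236, -0.254], [0.396, -0.2392]] len [0.0314 0.0308 0.0314 0.0307] ang [ -28.  -117.3  151.9   62.9] mean [ 0.4168 -0.2329]
[[203 129  28  27 688]
 [238 130  28  28 696]
 [272 131  28  28 707]
 [307 132  28  28 713]]
marks [[0.648, 0.0906], [0.6417, 0.0051], [0.6352, -0.0809], [0.6289, -0.1667]] len [0.0858 0.0863 0.086  0.258 ] ang [-94.2 -94.3 -94.2  85.8] mean [ 0.6385 -0.038 ]
```

```bash
cat > plan.py <<'E'
import sys
from h import *
from scipy.spatial.transform import Rotation as Ro
# usage: plan.py x y z jawdeg ; prints turn vec then shift in frame after turn
def plan(x,y,z,jaw=None):
    o=ctrl.get_obs(); R=Ro.from_euler('xyz',o["eef_rot"]).as_matrix(); p=o["ee_pos"]
    cur=np.degrees(np.arctan2(R[1,1],R[0,1]))
    j=cur if jaw is None else cur+((jaw-cur+90)%180-90)
    a=np.radians(j); ty=np.array([np.cos(a),np.sin(a),0]); tx=np.array([0,0,-1.]); Rt=np.c_[tx,ty,np.cross(tx,ty)]
    w=Ro.from_matrix(R.T@Rt).as_rotvec(); d=Rt.T@(np.array([x,y,z])-p)
    print("t",round(o["time_s"],2),"pos",p.round(4),"jaw",round(cur,1),"->",round(j,1),"q",o["qpos"].round(2),"grip",round(o["grip_width"],4),"F",o["force"].round(1))
    print("turn",w.round(3),"shift mm (after turn) down,jaw,side",(d*1000).round(1))
v=[float(a) for a in sys.argv[1:]]
plan(*v)
E
python3 plan.py .417 -.233 .15 -28
```

```text
t 0.3 pos [ 0.2044 -0.5105  0.2052] jaw -68.2 -> -28.0 q [-1.26  0.3   1.52  0.    1.32 -0.07] grip 0.0941 F [0.6 0.5 0.6]
turn [-0.701 -0.     0.   ] shift mm (after turn) down,jaw,side [  55.2   57.4 -344.9]
```

>>> {"op": "play_rows", "data": {
  "deltas": [
    [[0,0,0,-0.117,0,0,94],[0,0,0,-0.117,0,0,94],[0,0,0,-0.117,0,0,94],[0,0,0,-0.117,0,0,94],[0,0,0,-0.117,0,0,94],[0,0,0,-0.116,0,0,94]]
  ],
  "grip_force": 20
}}

```text
time_s: 0.9
ee_pos: [0.2044, -0.5105, 0.2054]
eef_rot: [-2.623, 1.571, 1.605]
force: [-0.7, 0.1, -0.6]
grip_width: 0.0942
```

>>> {"op": "play_rows", "data": {
  "deltas": [
    [[5,6,-34.5,0,0,0,94],[5,6,-34.5,0,0,0,94],[5,6,-34.5,0,0,0,94],[5,6,-34.5,0,0,0,94],[5,6,-34.5,0,0,0,94],[6,6,-34.5,0,0,0,94],[6,6,-34.5,0,0,0,94],[6,5,-34.5,0,0,0,94],[6,5,-34.5,0,0,0,94],[6,5,-34.5,0,0,0,94]]
  ]
}}

```text
time_s: 1.9
ee_pos: [0.4175, -0.2316, 0.1503]
eef_rot: [1.41, 1.571, -0.65]
force: [0.1, -0.0, 0.0]
grip_width: 0.0937
```

```bash
python3 plan.py .417 -.233 .03 -28
```

```text
t 1.9 pos [ 0.4175 -0.2316  0.1503] jaw -28.0 -> -28.0 q [-0.58  0.19  1.79 -0.    1.16 -0.09] grip 0.0937 F [ 0.1 -0.   0. ]
turn [-0.  0. -0.] shift mm (after turn) down,jaw,side [120.3   0.3   1.5]
```

>>> {"op": "play_rows", "data": {
  "deltas": [
    [[20,0,1.5,0,0,0,94],[20,0,0,0,0,0,94],[20,0,0,0,0,0,94],[20,0,0,0,0,0,94],[15,0,0,0,0,0,94],[15,0,0,0,0,0,94],[10,0,0,0,0,0,94],[0,0,0,0,0,0,70],[0,0,0,0,0,0,55]]
  ]
}}

```text
time_s: 2.8
ee_pos: [0.4162, -0.2342, 0.0308]
eef_rot: [1.534, 1.571, -0.526]
force: [-0.7, 0.0, -0.4]
grip_width: 0.0812
```

>>> {"op": "play_rows", "data": {
  "deltas": [
    [[0,0,0,0,0,0,45],[0,0,0,0,0,0,38],[0,0,0,0,0,0,34],[0,0,0,0,0,0,25],[0,0,0,0,0,0,25],[0,0,0,0,0,0,25],[-3,0,0,0,0,0,25],[-8,0,0,0,0,0,25],[-12,0,0,0,0,0,25]]
  ]
}}

```text
time_s: 3.7
ee_pos: [0.4158, -0.234, 0.0539]
eef_rot: [-1.668, 1.57, 2.555]
force: [0.0, -1.1, -1.3]
grip_width: 0.0334
```

```bash
python3 plan.py .417 -.233 .27 -4; python3 - <<'E'
from h import *
for n in("scene","top"):
    c=cam(n); cv2.imwrite(f"pics/{n}1.png",cv2.resize(c["img"][:,:,::-1],(800,600)))
E
```

```text
t 3.7 pos [ 0.4158 -0.234   0.0539] jaw -28.0 -> -4.0 q [-0.59  0.33  1.87 -0.    0.94 -0.1 ] grip 0.0334 F [ 0.  -1.1 -1.3]
turn [-0.419 -0.     0.001] shift mm (after turn) down,jaw,side [-216.1    1.1   -1. ]
```

View pics/scene1.png

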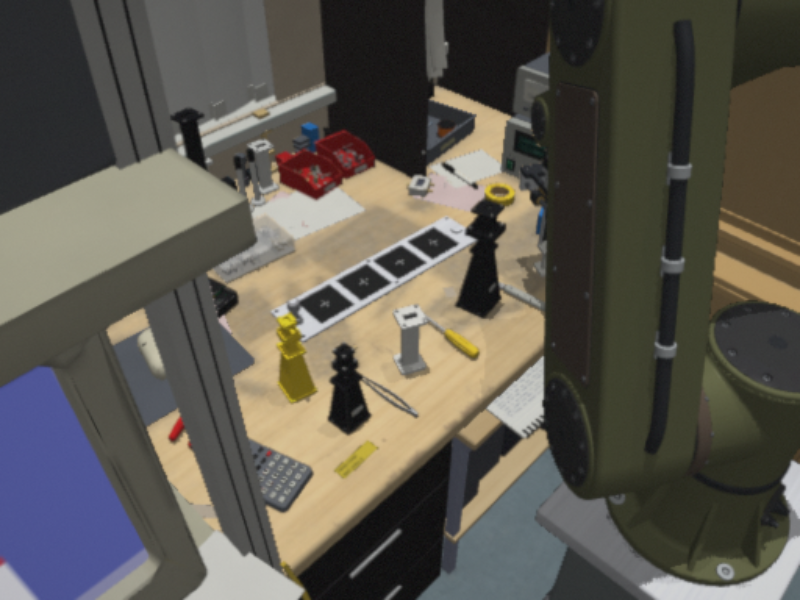

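>>> {"op": "play_rows", "data": {
  "deltas": [
    [[-20,0,0,0,0,0,25],[-24,0,0,0,0,0,25],[-24,0,0,0,0,0,25],[-24,0,0,0,0,0,25],[-24,0,0,-0.07,0,0,25],[-24,0,0,-0.07,0,0,25],[-24,0,0,-0.07,0,0,25],[-24,0,0,-0.07,0,0,25],[-18,0,0,-0.07,0,0,25],[-10,0,0,-0.069,0,0,25]]
  ]
}}

```text
time_s: 4.8
ee_pos: [0.4163, -0.2342, 0.2712]
eef_rot: [1.048, 1.569, -0.59]
force: [0.2, -0.3, -0.8]
grip_width: 0.0334
```

```bash
python3 plan.py .648 .0906 .27 -4
```

```text
t 4.8 pos [ 0.4163 -0.2342  0.2712] jaw -3.8 -> -4.0 q [-0.59  0.09  1.62 -0.    1.43 -0.52] grip 0.0334 F [ 0.2 -0.3 -0.8]
turn [ 0.003  0.001 -0.002] shift mm (after turn) down,jaw,side [   1.2  208.5 -340.2]
```

>>> {"op": "play_rows", "data": {
  "deltas": [
    [[0,9,-14,0,0,0,25],[0,18,-30,0,0,0,25],[0,24,-39,0,0,0,25],[0,25,-41,0,0,0,25],[0,25,-41,0,0,0,25],[0,25,-41,0,0,0,25],[0,25,-41,0,0,0,25],[0,25,-41,0,0,0,25],[0,20,-33,0,0,0,25],[0,12,-19,0,0,0,25]]
  ]
}}

```text
time_s: 5.8
ee_pos: [0.6481, 0.0932, 0.2688]
eef_rot: [-1.731, 1.57, 2.913]
force: [-0.4, -0.4, -0.4]
grip_width: 0.0336
```

```bash
python3 plan.py .648 .0906 .038 -4
```

```text
t 5.8 pos [0.6481 0.0932 0.2688] jaw -3.9 -> -4.0 q [0.09 0.51 1.08 0.   1.55 0.15] grip 0.0336 F [-0.4 -0.4 -0.4]
turn [ 0.002 -0.     0.001] shift mm (after turn) down,jaw,side [230.8   0.    2.6]
```

>>> {"op": "play_rows", "data": {
  "deltas": [
    [[12,0,1,0,0,0,25],[24,0,1.5,0,0,0,25],[28,0,0,0,0,0,25],[28,0,0,0,0,0,25],[28,0,0,0,0,0,25],[28,0,0,0,0,0,25],[26,0,0,0,0,0,25],[20,0,0,0,0,0,25],[16,0,0,0,0,0,25],[0,0,0,0,0,0,25]]
  ]
}}

```text
time_s: 6.8
ee_pos: [0.6458, 0.0874, 0.0571]
eef_rot: [-1.405, 1.567, -3.046]
force: [-0.4, -0.7, -0.9]
grip_width: 0.0335
```

```bash
python3 plan.py .648 .0906 .037 -4;  python3 - <<'E'
from h import *
c=cam("scene"); cv2.imwrite(f"pics/s2.png",cv2.resize(c["img"][100:250,130:330,::-1],(800,600)))
E
```

```text
t 6.8 pos [0.6458 0.0874 0.0571] jaw -4.0 -> -4.0 q [ 0.08  0.67  1.34 -0.    1.14  0.15] grip 0.0335 F [-0.4 -0.7 -0.9]
turn [-0.001  0.001  0.004] shift mm (after turn) down,jaw,side [20.1  1.9 -3.4]
```

View pics/s2.png

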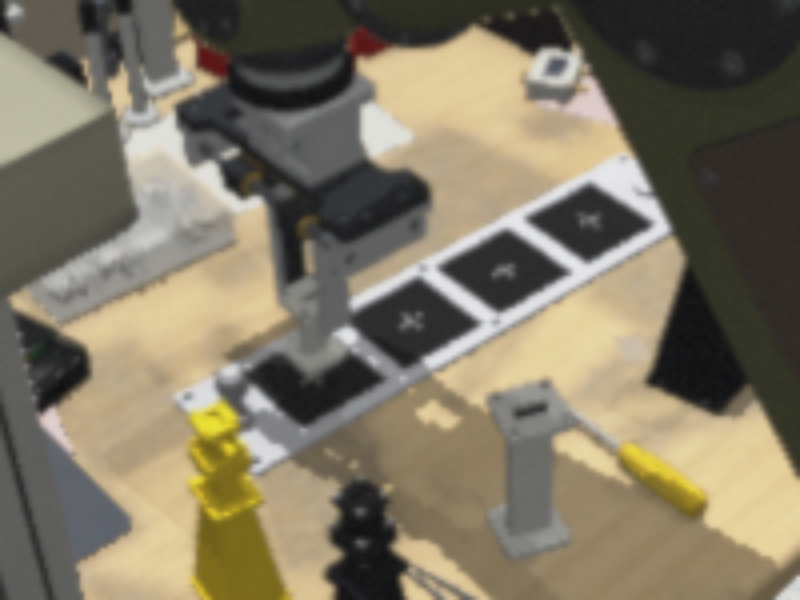

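The adapter is in the gripper above the mark beside the knob, at crop pixel (315,340). Lowering it now.

>>> {"op": "play_rows", "data": {
  "deltas": [
    [[6,1,-2,0,0,0,25],[6,0,0,0,0,0,25],[4,0,0,0,0,0,25],[2,0,0,0,0,0,25],[0,0,0,0,0,0,25]]
  ]
}}

```text
time_s: 7.35
ee_pos: [0.6482, 0.0899, 0.0412]
eef_rot: [-1.501, 1.57, -3.142]
force: [0.1, 1.1, -0.8]
grip_width: 0.0336
```

```bash
python3 plan.py .648 .0906 .037 -4;  python3 - <<'E'
from h import *
for i in range(4):
  c=cam("top");print(ctrl.get_obs()["ee_pos"].round(4),ctrl.get_obs()["force"].round(1))
E
```

```text
t 7.35 pos [0.6482 0.0899 0.0412] jaw -4.0 -> -4.0 q [0.08 0.69 1.34 0.   1.11 0.15] grip 0.0336 F [ 0.1  1.1 -0.8]
turn [-0.  0.  0.] shift mm (after turn) down,jaw,side [ 4.2 -0.3 -0.6]
[0.6483 0.0899 0.0415] [ 0.6 -0.3 -0.7]
[0.6484 0.0899 0.0416] [ 0.5  0.2 -1.3]
[0.6484 0.0899 0.0417] [-0.3 -0.3 -1. ]
[0.6485 0.0899 0.0417] [-1.3  0.5 -0.9]
```

>>> {"op": "play_rows", "data": {
  "deltas": [
    [[2,0,0,0,0,0,25],[1.5,0,0,0,0,0,25],[1,0,0,0,0,0,25],[0,0,0,0,0,0,25],[0,0,0,0,0,0,25]]
  ]
}}

```text
time_s: 8.05
ee_pos: [0.6483, 0.0899, 0.0369]
eef_rot: [-1.446, 1.571, -3.086]
force: [0.1, 0.2, -1.6]
grip_width: 0.0336
```

>>> {"op": "play_rows", "data": {
  "deltas": [
    [[0.7,0,0,0,0,0,25],[0,0,0,0,0,0,25],[0,0,0,0,0,0,25]]
  ]
}}

```text
time_s: 8.35
ee_pos: [0.6485, 0.09, 0.0365]
eef_rot: [1.744, 1.57, 0.103]
force: [-0.2, 0.4, 1.9]
grip_width: 0.0334
```

>>> {"op": "play_rows", "data": {
  "deltas": [
    [[0,0,0,0,0,0,38],[0,0,0,0,0,0,42],[0,0,0,0,0,0,60],[0,0,0,0,0,0,75],[-5,0,0,0,0,0,75],[-20,0,0,0,0,0,75],[-35,0,0,0,0,0,75],[-45,0,0,0,0,0,80],[-45,0,0,0,0,0,90],[-45,0,0,0,0,0,94]]
  ]
}}

```text
time_s: 9.35
ee_pos: [0.648, 0.0899, 0.2336]
eef_rot: [1.657, 1.57, 0.016]
force: [0.7, -0.0, 0.2]
grip_width: 0.0925
```

```bash
python3 plan.py .4503 .0865 .23 -24;  python3 - <<'E'
from h import *
c=cam("top"); cv2.imwrite(f"pics/t3.png",cv2.resize(c["img"][:,:,::-1],(800,600)))
E
```

```text
t 9.35 pos [0.648  0.0899 0.2336] jaw -4.0 -> -24.0 q [ 0.08  0.52  1.15 -0.    1.47  0.15] grip 0.0925 F [ 0.7 -0.   0.2]
turn [ 0.349 -0.    -0.   ] shift mm (after turn) down,jaw,side [   3.6 -179.2   83.5]
```

View pics/t3.png

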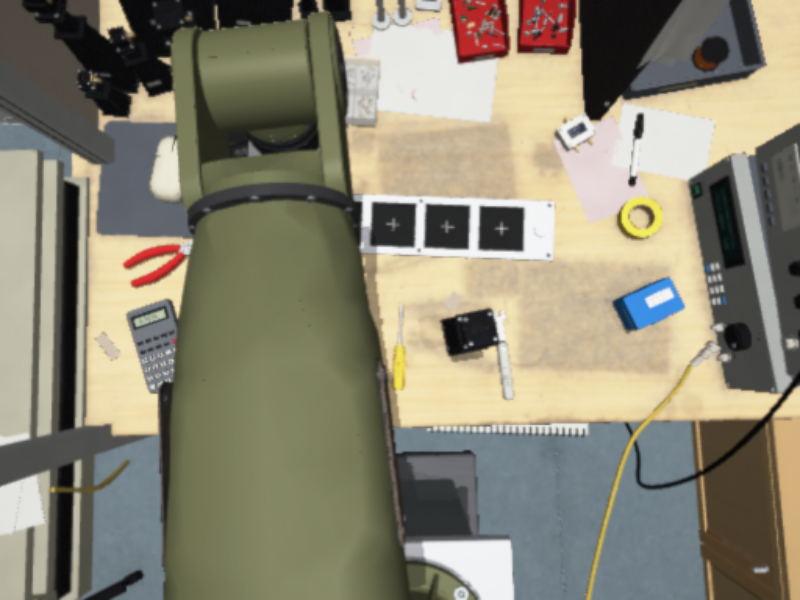

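>>> {"op": "play_rows", "data": {
  "deltas": [
    [[0,0,0,0.116,0,0,94],[0,0,0,0.117,0,0,94],[0,0,0,0.116,0,0,94],[0,-20,10,0,0,0,94],[0,-32,15,0,0,0,94],[0,-36,17,0,0,0,94],[0,-36,17,0,0,0,94],[0,-32,14,0,0,0,94],[0,-23,10.5,0,0,0,94],[0,0,0,0,0,0,94]]
  ]
}}

```text
time_s: 10.4
ee_pos: [0.449, 0.0866, 0.2321]
eef_rot: [2.171, 1.569, 0.181]
force: [-0.2, 1.0, 0.2]
grip_width: 0.0936
```

```bash
python3 plan.py .4505 .0868 .083 -24
```

```text
t 10.4 pos [0.449  0.0866 0.2321] jaw -24.0 -> -24.0 q [0.11 0.07 1.73 0.   1.34 0.53] grip 0.0936 F [-0.2  1.   0.2]
turn [ 0.    -0.001 -0.001] shift mm (after turn) down,jaw,side [149.1   1.3  -0.8]
```

>>> {"op": "play_rows", "data": {
  "deltas": [
    [[20,1,-1,0,0,0,94],[28,0,0,0,0,0,94],[30,0,0,0,0,0,94],[28,0,0,0,0,0,94],[20,0,0,0,0,0,94],[15,0,0,0,0,0,94],[8,0,0,0,0,0,94],[0,0,0,0,0,0,75],[0,0,0,0,0,0,60],[0,0,0,0,0,0,53]]
  ]
}}

```text
time_s: 11.4
ee_pos: [0.4527, 0.087, 0.0831]
eef_rot: [2.103, 1.569, 0.114]
force: [0.0, 0.3, 1.1]
grip_width: 0.0734
```

>>> {"op": "play_rows", "data": {
  "deltas": [
    [[0,0,0,0,0,0,48],[0,0,0,0,0,0,44],[0,0,0,0,0,0,41],[0,0,0,0,0,0,35],[0,0,0,0,0,0,32],[0,0,0,0,0,0,32],[0,0,0,0,0,0,32]]
  ]
}}

```text
time_s: 12.1
ee_pos: [0.4522, 0.087, 0.0823]
eef_rot: [2.39, 1.571, 0.4]
force: [-0.5, 1.1, 2.7]
grip_width: 0.0412
```

```bash
python3 plan.py .4505 .0868 .083 -24
```

```text
t 12.1 pos [0.4522 0.087  0.0823] jaw -24.0 -> -24.0 q [0.11 0.25 1.9  0.   0.99 0.53] grip 0.0412 F [-0.5  1.1  2.7]
turn [-0. -0. -0.] shift mm (after turn) down,jaw,side [-0.7 -1.5  0.9]
```

>>> {"op": "play_rows", "data": {
  "deltas": [
    [[-3,0,0,0,0,0,32],[-10,0,0,0,0,0,32],[-18,0,0,0,0,0,32],[-20,0,0,-0.05,0,0,32],[-20,0,0,-0.07,0,0,32],[-14,0,0,-0.08,0,0,32],[-5,0,0,-0.08,0,0,32],[0,0,0,-0.069,0,0,32],[0,0,0,0,0,0,32]]
  ]
}}

```text
time_s: 13.0
ee_pos: [0.4521, 0.087, 0.1729]
eef_rot: [1.699, 1.57, 0.059]
force: [0.7, -0.1, -2.4]
grip_width: 0.0414
```

```bash
python3 plan.py .6417 .0051 .1723 -4
```

```text
t 13.0 pos [0.4521 0.087  0.1729] jaw -3.9 -> -4.0 q [ 0.11  0.13  1.81 -0.    1.2   0.18] grip 0.0414 F [ 0.7 -0.1 -2.4]
turn [ 0.001 -0.    -0.001] shift mm (after turn) down,jaw,side [  0.6 194.8  68.4]
```

>>> {"op": "play_rows", "data": {
  "deltas": [
    [[0,10,3.5,0,0,0,32],[0,20,7,0,0,0,32],[0,26,9,0,0,0,32],[0,28,10,0,0,0,32],[0,28,10,0,0,0,32],[0,28,10,0,0,0,32],[0,26,9,0,0,0,32],[0,19,7,0,0,0,32],[0,10,3,0,0,0,32],[0,0,0,0,0,0,32]]
  ]
}}

```text
time_s: 14.0
ee_pos: [0.6428, 0.004, 0.1713]
eef_rot: [-1.466, 1.57, -3.11]
force: [-0.7, 0.4, -1.8]
grip_width: 0.0415
```

>>> {"op": "play_rows", "data": {
  "deltas": [
    [[8,0,0,0,0,0,32],[14,0,0,0,0,0,32],[16,0,0,0,0,0,32],[16,0,0,0,0,0,32],[11,0,0,0,0,0,32],[7,0,0,0,0,0,32],[4,0,0,0,0,0,32],[0,0,0,0,0,0,32],[0,0,0,0,0,0,32]]
  ]
}}

```text
time_s: 14.9
ee_pos: [0.6421, 0.005, 0.0968]
eef_rot: [1.611, 1.57, -0.03]
force: [-0.2, 0.1, -0.9]
grip_width: 0.0408
```

```bash
python3 plan.py .6417 .0051 .089 -4; python3 - <<'E'
from h import *
c=cam("scene"); cv2.imwrite(f"pics/s4.png",cv2.resize(c["img"][100:250,130:330,::-1],(800,600)))
E
```

```text
t 14.9 pos [0.6421 0.005  0.0968] jaw -4.0 -> -4.0 q [-0.05  0.6   1.35  0.    1.19  0.02] grip 0.0408 F [-0.2  0.1 -0.9]
turn [-0.    -0.    -0.001] shift mm (after turn) down,jaw,side [ 7.8 -0.5 -0.1]
```

View pics/s4.png

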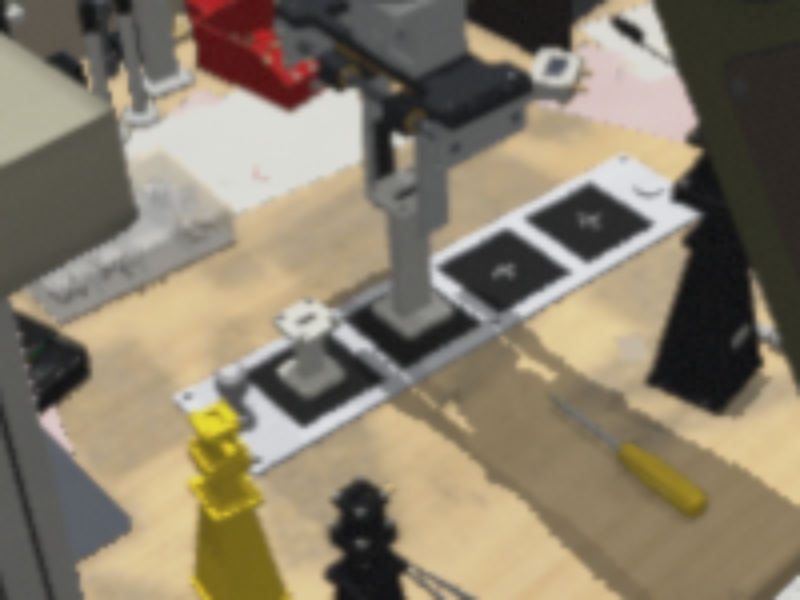

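The adapter is standing on its mark at crop (310,370), and the guide is hovering over its own at (410,315).

>>> {"op": "play_rows", "data": {
  "deltas": [
    [[3,0,0,0,0,0,32],[2.5,0,0,0,0,0,32],[1.5,0,0,0,0,0,32],[0.7,0,0,0,0,0,32],[0,0,0,0,0,0,32],[0,0,0,0,0,0,32],[0,0,0,0,0,0,32]]
  ]
}}

```text
time_s: 15.65
ee_pos: [0.6419, 0.005, 0.0886]
eef_rot: [1.608, 1.571, -0.033]
force: [-0.4, 0.9, -1.7]
grip_width: 0.0411
```

>>> {"op": "play_rows", "data": {
  "deltas": [
    [[0.7,0,0,0,0,0,32],[0,0,0,0,0,0,32],[0,0,0,0,0,0,32]]
  ]
}}

```text
time_s: 15.95
ee_pos: [0.6421, 0.005, 0.0884]
eef_rot: [1.669, 1.57, 0.029]
force: [-1.6, 0.5, 4.8]
grip_width: 0.0411
```

Contact. Release and retreat. Fingers are along x, clear of the neighbours.

>>> {"op": "play_rows", "data": {
  "deltas": [
    [[0,0,0,0,0,0,44],[0,0,0,0,0,0,50],[0,0,0,0,0,0,65],[0,0,0,0,0,0,80],[-5,0,0,0,0,0,80],[-20,0,0,0,0,0,80],[-35,0,0,0,0,0,80],[-45,0,0,0,0,0,94],[-45,0,0,0,0,0,94],[-40,0,0,0,0,0,94]]
  ]
}}

```text
time_s: 16.95
ee_pos: [0.6417, 0.005, 0.2808]
eef_rot: [1.589, 1.569, -0.052]
force: [-0.1, 0.3, 0.4]
grip_width: 0.0936
```

```bash
python3 plan.py .4410 .2245 .27 89.5; python3 - <<'E'
from h import *
t=cam("top"); t["img"]=np.load("top0.npy")
im=t["img"]; h=cv2.cvtColor(im,cv2.COLOR_RGB2HSV); m=cv2.inRange(h,(22,120,60),(34,255,255)); 
m[:170]=0;m[205:]=0;m[:,180:]=0;ys,xs=np.nonzero(m);print(xs.min(),xs.max(),ys.min(),ys.max(),plane(t,[(xs.max(),ys.mean())],0),plane(t,[(xs.min(),ys.mean())],.147))
E
```

```text
t 16.95 pos [0.6417 0.005  0.2808] jaw -4.0 -> -90.5 q [-0.05  0.47  1.11 -0.    1.55  0.02] grip 0.0936 F [-0.1  0.3  0.4]
turn [ 1.51e+00 -1.00e-03 -1.00e-03] shift mm (after turn) down,jaw,side [  10.8 -217.7  202.6]
133 167 174 198 [[0.54425605 0.2191267  0.        ]] [[0.53001014 0.25478019 0.147     ]]
```

```bash
python3 plan.py .4410 .2255 .27 1.4
```

```text
t 17.0 pos [0.643 0.005 0.288] jaw -4.0 -> 1.4 q [-0.05  0.47  1.1   0.    1.56  0.02] grip 0.0941 F [ 0.5 -0.1  6.1]
turn [-0.094  0.    -0.011] shift mm (after turn) down,jaw,side [  18.  -196.5 -225.4]
```

>>> {"op": "play_rows", "data": {
  "deltas": [
    [[0,0,0,-0.094,0,0,94],[0,-15,-17,0,0,0,94],[0,-25,-29,0,0,0,94],[0,-28,-32,0,0,0,94],[0,-28,-32,0,0,0,94],[0,-28,-32,0,0,0,94],[0,-28,-32,0,0,0,94],[0,-25,-28,0,0,0,94],[0,-19,-22,0,0,0,94],[0,0,0,0,0,0,94]]
  ]
}}

```text
time_s: 18.0
ee_pos: [0.4388, 0.2262, 0.2785]
eef_rot: [2.307, 1.57, 0.764]
force: [0.4, 0.2, 0.9]
grip_width: 0.0938
```

>>> {"op": "play_rows", "data": {
  "deltas": [
    [[0,0,0,0,0,0,94],[0,0,0,0,0,0,94]]
  ]
}}

```text
time_s: 18.2
ee_pos: [0.441, 0.2237, 0.2779]
eef_rot: [1.133, 1.571, -0.414]
force: [-0.4, 0.2, 0.1]
grip_width: 0.0943
```

```bash
python3 plan.py .4410 .2255 .098 1.4
```

```text
t 18.2 pos [0.441  0.2237 0.2779] jaw 1.3 -> 1.4 q [ 0.4   0.13  1.56 -0.    1.45  0.37] grip 0.0943 F [-0.4  0.2  0.1]
turn [-0.001  0.    -0.   ] shift mm (after turn) down,jaw,side [179.9   0.   -1.8]
```

>>> {"op": "play_rows", "data": {
  "deltas": [
    [[15,0,-1,0,0,0,94],[25,0,-1,0,0,0,94],[28,0,0,0,0,0,94],[28,0,0,0,0,0,94],[28,0,0,0,0,0,94],[22,0,0,0,0,0,94],[18,0,0,0,0,0,94],[12,0,0,0,0,0,94],[4,0,0,0,0,0,75],[0,0,0,0,0,0,55]]
  ]
}}

```text
time_s: 19.2
ee_pos: [0.4408, 0.226, 0.0978]
eef_rot: [-1.187, 1.57, -2.735]
force: [0.0, 0.6, 0.6]
grip_width: 0.0816
```

```bash
python3 plan.py .4410 .2255 .098 1.4; python3 - <<'E'
from h import *
c=cam("scene"); cv2.imwrite(f"pics/s5.png",cv2.resize(c["img"][150:300,150:350,::-1],(800,600)))
E
```

```text
t 19.2 pos [0.4408 0.226  0.0978] jaw 1.3 -> 1.4 q [ 0.4   0.3   1.79 -0.    1.05  0.38] grip 0.0816 F [0.  0.6 0.6]
turn [-0.001  0.     0.   ] shift mm (after turn) down,jaw,side [-0.2  0.2  0.5]
```

View pics/s5.png

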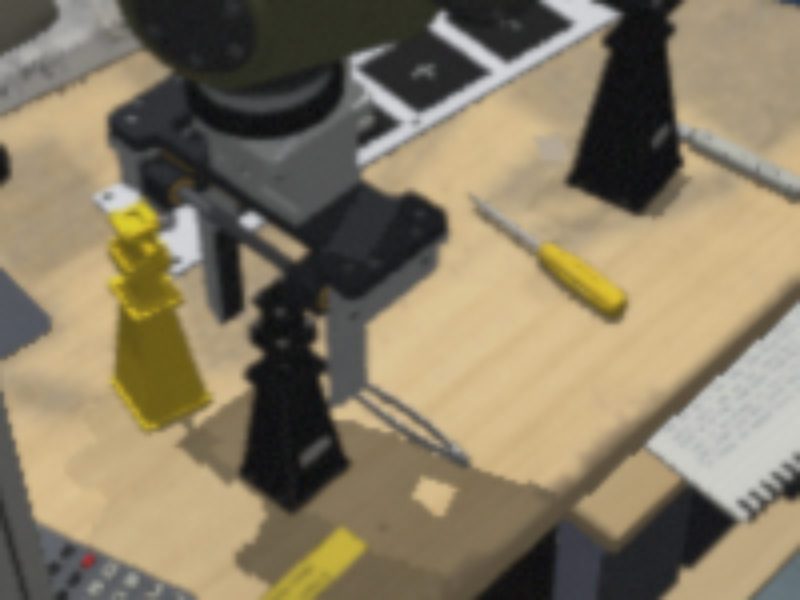

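The fingers straddle the black horn's flange at crop (285,335), with the midpoint of the fingertips on its axis. The yellow look-alike at (150,330) is clear. Closing now.

>>> {"op": "play_rows", "data": {
  "deltas": [
    [[0,0,0,0,0,0,45],[0,0,0,0,0,0,38],[0,0,0,0,0,0,33],[0,0,0,0,0,0,29],[0,0,0,0,0,0,24],[0,0,0,0,0,0,20],[0,0,0,0,0,0,20],[0,0,0,0,0,0,20]]
  ]
}}

```text
time_s: 20.05
ee_pos: [0.4405, 0.2262, 0.0979]
eef_rot: [1.96, 1.571, 0.413]
force: [-0.1, -0.2, 0.1]
grip_width: 0.0278
```

```bash
python3 plan.py .4410 .2255 .25 -4
```

```text
t 20.05 pos [0.4405 0.2262 0.0979] jaw 1.4 -> -4.0 q [0.4  0.3  1.79 0.   1.05 0.38] grip 0.0278 F [-0.1 -0.2  0.1]
turn [ 0.094 -0.    -0.   ] shift mm (after turn) down,jaw,side [-152.1    0.5    0.7]
```

>>> {"op": "play_rows", "data": {
  "deltas": [
    [[-3,0,0,0,0,0,20],[-9,0,0,0,0,0,20],[-16,0,0,0,0,0,20],[-20,0,0,0,0,0,20],[-22,0,0,0,0,0,20],[-22,0,0,0.02,0,0,20],[-20,0,0,0.03,0,0,20],[-16,0,0,0.03,0,0,20],[-8,0,0,0.014,0,0,20],[-4,0,0,0,0,0,20]]
  ]
}}

```text
time_s: 21.05
ee_pos: [0.4406, 0.2263, 0.2387]
eef_rot: [2.06, 1.57, 0.419]
force: [0.4, -0.4, -1.5]
grip_width: 0.0277
```

>>> {"op": "play_rows", "data": {
  "deltas": [
    [[0,0,0,0,0,0,20],[0,0,0,0,0,0,20]]
  ]
}}

```text
time_s: 21.25
ee_pos: [0.4403, 0.2262, 0.2372]
eef_rot: [-1.117, 1.57, -2.757]
force: [0.6, 0.3, -2.1]
grip_width: 0.028
```

```bash
python3 plan.py .6352 -.0809 .238 -4; python3 - <<'E'
from h import *
c=cam("scene"); cv2.imwrite(f"pics/s6.png",cv2.resize(c["img"][100:250,130:330,::-1],(800,600)))
E
```

```text
t 21.25 pos [0.4403 0.2262 0.2372] jaw -4.0 -> -4.0 q [0.4  0.15 1.63 0.   1.36 0.47] grip 0.028 F [ 0.6  0.3 -2.1]
turn [0.    0.    0.001] shift mm (after turn) down,jaw,side [ -0.8 215.9 292.7]
```

View pics/s6.png

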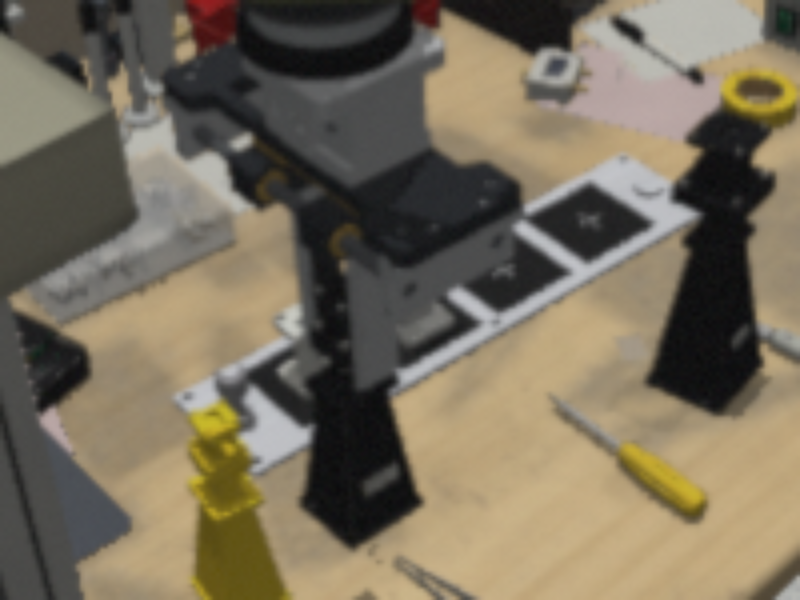

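The horn hangs upright in the grip, with its base corners at crop (303,505), (353,545) and (422,500). I'll use these to check the horn's offset from the TCP.

```bash
python3 - <<'E'
from h import *
s=cam("scene")
P=plane(s,(np.array([(303,503),(354,545),(422,500)])+.5)/4-.5+[130,100],.139);print(P.round(4),(P[0]+P[2])/2)
E
```

```text
[[0.4629 0.2469 0.139 ]
 [0.4219 0.248  0.139 ]
 [0.4197 0.2018 0.139 ]] [0.4413291  0.22436862 0.139     ]
```

>>> {"op": "play_rows", "data": {
  "deltas": [
    [[0,7,10,0,0,0,20],[0,14,19,0,0,0,20],[0,21,28,0,0,0,20],[0,26,35,0,0,0,20],[0,28,38,0,0,0,20],[0,28,38,0,0,0,20],[0,28,38,0,0,0,20],[0,26,35,0,0,0,20],[0,19,26,0,0,0,20],[0,12,16,0,0,0,20]]
  ]
}}

```text
time_s: 22.35
ee_pos: [0.6298, -0.0741, 0.2369]
eef_rot: [-1.412, 1.57, -3.054]
force: [-0.0, 0.7, -1.6]
grip_width: 0.0281
```

>>> {"op": "play_rows", "data": {
  "deltas": [
    [[0,5,7,0,0,0,20],[0,2,3,0,0,0,20],[0,0,0,0,0,0,20],[0,0,0,0,0,0,20]]
  ]
}}

```text
time_s: 22.75
ee_pos: [0.6352, -0.0804, 0.238]
eef_rot: [2.107, 1.571, 0.467]
force: [-0.4, -0.6, -1.3]
grip_width: 0.0278
```

```bash
python3 plan.py .6352 -.0809 .104 -4
```

```text
t 22.75 pos [ 0.6352 -0.0804  0.238 ] jaw -4.0 -> -4.0 q [-0.18  0.49  1.19  0.    1.47 -0.11] grip 0.0278 F [-0.4 -0.6 -1.3]
turn [ 0.001 -0.    -0.   ] shift mm (after turn) down,jaw,side [134.   -0.    0.5]
```

>>> {"op": "play_rows", "data": {
  "deltas": [
    [[8,0,-0.5,0,0,0,20],[16,0,-0.5,0,0,0,20],[20,0,0,0,0,0,20],[22,0,0,0,0,0,20],[22,0,0,0,0,0,20],[18,0,0,0,0,0,20],[12,0,0,0,0,0,20],[6,0,0,0,0,0,20],[4,0,0,0,0,0,20],[2,0,0,0,0,0,20]]
  ]
}}

```text
time_s: 23.75
ee_pos: [0.6358, -0.0801, 0.1082]
eef_rot: [1.493, 1.57, -0.148]
force: [0.5, -0.2, -1.0]
grip_width: 0.0276
```

>>> {"op": "play_rows", "data": {
  "deltas": [
    [[1,0,0,0,0,0,20],[0,0,0,0,0,0,20],[0,0,0,0,0,0,20]]
  ]
}}

```text
time_s: 24.05
ee_pos: [0.6357, -0.0802, 0.1073]
eef_rot: [1.481, 1.57, -0.16]
force: [-1.7, 0.8, -1.7]
grip_width: 0.0278
```

>>> {"op": "play_rows", "data": {
  "deltas": [
    [[1.5,0,0,0,0,0,20],[1,0,0,0,0,0,20],[0,0,0,0,0,0,20],[0,0,0,0,0,0,20]]
  ]
}}

```text
time_s: 24.45
ee_pos: [0.6355, -0.0802, 0.1043]
eef_rot: [-1.734, 1.571, 2.908]
force: [-0.4, -0.9, -1.8]
grip_width: 0.0276
```

>>> {"op": "play_rows", "data": {
  "deltas": [
    [[0.8,0,0,0,0,0,20],[0,0,0,0,0,0,20],[0,0,0,0,0,0,20]]
  ]
}}

```text
time_s: 24.75
ee_pos: [0.6357, -0.0802, 0.1039]
eef_rot: [1.448, 1.57, -0.193]
force: [-0.5, -0.2, 2.6]
grip_width: 0.0278
```

>>> {"op": "play_rows", "data": {
  "deltas": [
    [[0,0,0,0,0,0,31],[0,0,0,0,0,0,36],[0,0,0,0,0,0,50],[0,0,0,0,0,0,70],[-2,0,0,0,0,0,80],[-15,0,0,0,0,0,80],[-35,0,0,0,0,0,80],[-45,0,0,0,0,0,94],[-45,0,0,0,0,0,94],[-35,0,0,0,0,0,94]]
  ]
}}

```text
time_s: 25.75
ee_pos: [0.6355, -0.0801, 0.2851]
eef_rot: [1.47, 1.567, -0.171]
force: [0.6, -0.3, -0.4]
grip_width: 0.0935
```

>>> {"op": "play_rows", "data": {
  "deltas": [
    [[-30,0,0,-0.08,0,0,94],[-15,0,0,-0.08,0,0,94],[0,0,0,-0.092,0,0,94],[0,0,0,0,0,0,94]]
  ]
}}

```text
time_s: 26.15
ee_pos: [0.6354, -0.0801, 0.3271]
eef_rot: [1.22, 1.569, -0.167]
force: [-0.1, -0.7, 0.5]
grip_width: 0.094
```

```bash
python3 plan.py .4650 -.1035 .32 10.4; python3 - <<'E'
from h import *
c=cam("scene"); cv2.imwrite(f"pics/s7.png",cv2.resize(c["img"][100:250,180:380,::-1],(800,600)))
E
```

```text
t 26.15 pos [ 0.6354 -0.0801  0.3271] jaw 10.5 -> 10.4 q [-0.18  0.46  1.02  0.    1.65 -0.37] grip 0.094 F [-0.1 -0.7  0.5]
turn [ 0.002  0.001 -0.002] shift mm (after turn) down,jaw,side [   7.1 -171.9   -7.8]
```

View pics/s7.png

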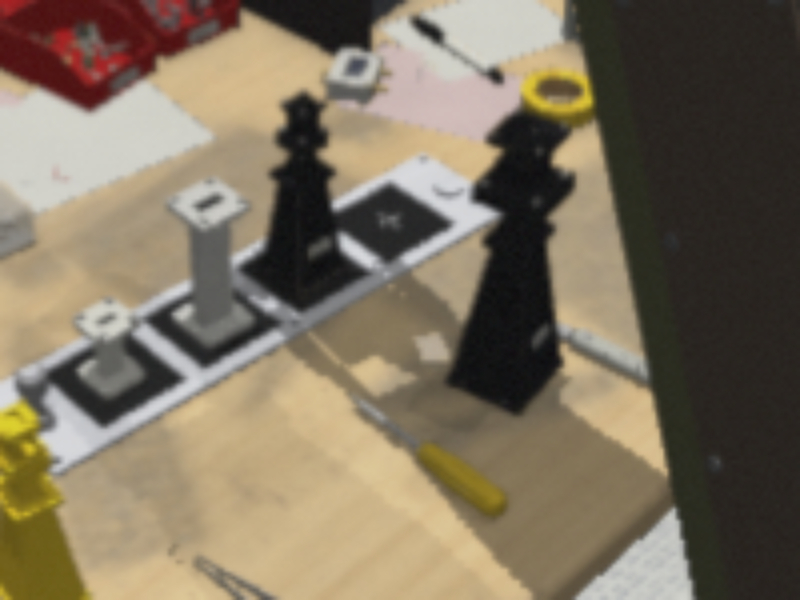

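>>> {"op": "play_rows", "data": {
  "deltas": [
    [[0,-12,0,0,0,0,94],[0,-24,-1,0,0,0,94],[0,-32,-1,0,0,0,94],[0,-34,-2,0,0,0,94],[0,-32,-2,0,0,0,94],[0,-24,-1,0,0,0,94],[0,-14,0,0,0,0,94],[0,0,0,0,0,0,94],[0,0,0,0,0,0,94]]
  ]
}}

```text
time_s: 27.1
ee_pos: [0.4654, -0.1044, 0.3258]
eef_rot: [1.378, 1.57, -0.013]
force: [0.3, -0.3, -0.4]
grip_width: 0.0943
```

```bash
python3 plan.py .4650 -.1043 .139 10.4
```

```text
t 27.1 pos [ 0.4654 -0.1044  0.3258] jaw 10.3 -> 10.4 q [-0.3   0.07  1.52  0.    1.55 -0.48] grip 0.0943 F [ 0.3 -0.3 -0.4]
turn [-0.001  0.    -0.   ] shift mm (after turn) down,jaw,side [186.8  -0.4  -0.2]
```

>>> {"op": "play_rows", "data": {
  "deltas": [
    [[15,0,0,0,0,0,94],[25,0,0,0,0,0,94],[28,0,0,0,0,0,94],[28,0,0,0,0,0,94],[26,0,0,0,0,0,94],[22,0,0,0,0,0,94],[18,0,0,0,0,0,94],[14,0,0,0,0,0,94],[8,0,0,0,0,0,94],[2.5,0,0,0,0,0,80]]
  ]
}}

```text
time_s: 28.1
ee_pos: [0.4653, -0.1042, 0.1382]
eef_rot: [-2.055, 1.569, 2.839]
force: [-0.4, 1.0, 0.1]
grip_width: 0.0892
```

```bash
python3 plan.py .4650 -.1043 .139 10.4; python3 - <<'E'
from h import *
c=cam("scene"); cv2.imwrite(f"pics/s8.png",cv2.resize(c["img"][90:240,230:430,::-1],(800,600)))
E
```

```text
t 28.1 pos [ 0.4653 -0.1042  0.1382] jaw 10.4 -> 10.4 q [-0.3   0.21  1.8   0.    1.13 -0.48] grip 0.0892 F [-0.4  1.   0.1]
turn [ 0.    -0.001  0.001] shift mm (after turn) down,jaw,side [-0.8 -0.3  0. ]
```

View pics/s8.png

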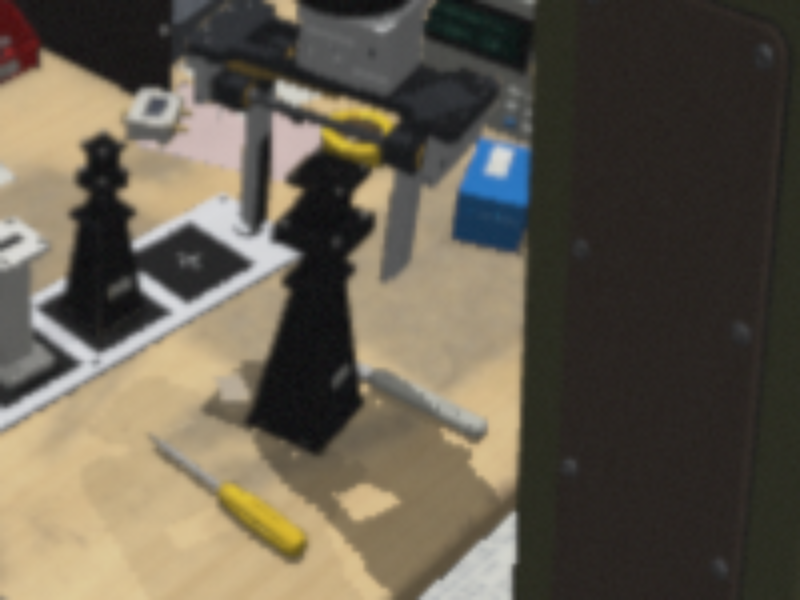

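The fingers, at crop (255,230) and (395,280), straddle the big horn's flange at (325,225). Closing now.

>>> {"op": "play_rows", "data": {
  "deltas": [
    [[0,0,0,0,0,0,70],[0,0,0,0,0,0,62],[0,0,0,0,0,0,56],[0,0,0,0,0,0,52],[0,0,0,0,0,0,49],[0,0,0,0,0,0,44],[0,0,0,0,0,0,40],[0,0,0,0,0,0,40],[0,0,0,0,0,0,40]]
  ],
  "grip_force": 25
}}

```text
time_s: 29.05
ee_pos: [0.4652, -0.1044, 0.1393]
eef_rot: [1.044, 1.57, -0.345]
force: [-0.5, 0.0, 4.6]
grip_width: 0.0498
```

>>> {"op": "play_rows", "data": {
  "deltas": [
    [[-3,0,0,0,0,0,40],[-8,0,0,0,0,0,40],[-12,0,0,0,0,0,40],[-12,0,0,0.05,0,0,40],[-10,0,0,0.07,0,0,40],[-5,0,0,0.07,0,0,40],[0,0,0,0.061,0,0,40],[0,0,0,0,0,0,40],[0,0,0,0,0,0,40]]
  ]
}}

```text
time_s: 29.95
ee_pos: [0.4651, -0.1044, 0.1895]
eef_rot: [1.364, 1.571, -0.274]
force: [-0.4, -0.1, -2.3]
grip_width: 0.0497
```

```bash
python3 plan.py .6289 -.1667 .188 -4; python3 - <<'E'
from h import *
c=cam("scene"); cv2.imwrite(f"pics/s9.png",cv2.resize(c["img"][90:240,230:430,::-1],(800,600)))
E
```

```text
t 29.95 pos [ 0.4651 -0.1044  0.1895] jaw -3.8 -> -4.0 q [-0.3   0.15  1.74  0.    1.25 -0.23] grip 0.0497 F [-0.4 -0.1 -2.3]
turn [ 0.003  0.    -0.   ] shift mm (after turn) down,jaw,side [  1.5 167.7  50.7]
```

View pics/s9.png

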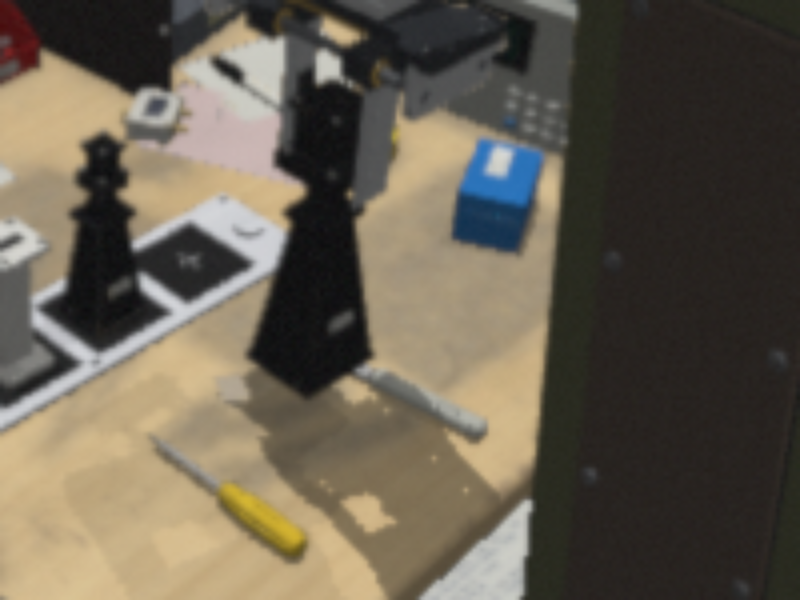

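>>> {"op": "play_rows", "data": {
  "deltas": [
    [[0,3,8,0,0,0,40],[0,8,14,0,0,0,40],[0,15,16,0,0,0,40],[0,22,10,0,0,0,40],[0,26,3,0,0,0,40],[0,26,0,0,0,0,40],[0,26,0,0,0,0,40],[0,20,0,0,0,0,40],[0,14,0,0,0,0,40],[0,7,0,0,0,0,40]]
  ]
}}

```text
time_s: 31.0
ee_pos: [0.6291, -0.168, 0.188]
eef_rot: [-1.708, 1.57, 2.936]
force: [-0.1, -0.1, -2.5]
grip_width: 0.0496
```

>>> {"op": "play_rows", "data": {
  "deltas": [
    [[0,0,0,0,0,0,40],[0,0,0,0,0,0,40],[0,0,0,0,0,0,40]]
  ]
}}

```text
time_s: 31.3
ee_pos: [0.6278, -0.167, 0.1892]
eef_rot: [0.419, 1.571, -1.221]
force: [-0.4, 0.1, -3.2]
grip_width: 0.0499
```

```bash
python3 plan.py .6289 -.1667 .1453 -4; python3 - <<'E'
from h import *
c=cam("scene"); cv2.imwrite(f"pics/s10.png",cv2.resize(c["img"][90:240,200:400,::-1],(800,600)))
E
```

```text
t 31.3 pos [ 0.6278 -0.167   0.1892] jaw -4.0 -> -4.0 q [-0.32  0.54  1.23 -0.    1.38 -0.25] grip 0.0499 F [-0.4  0.1 -3.2]
turn [ 0.001  0.    -0.   ] shift mm (after turn) down,jaw,side [43.9  1.1 -0.4]
```

View pics/s10.png

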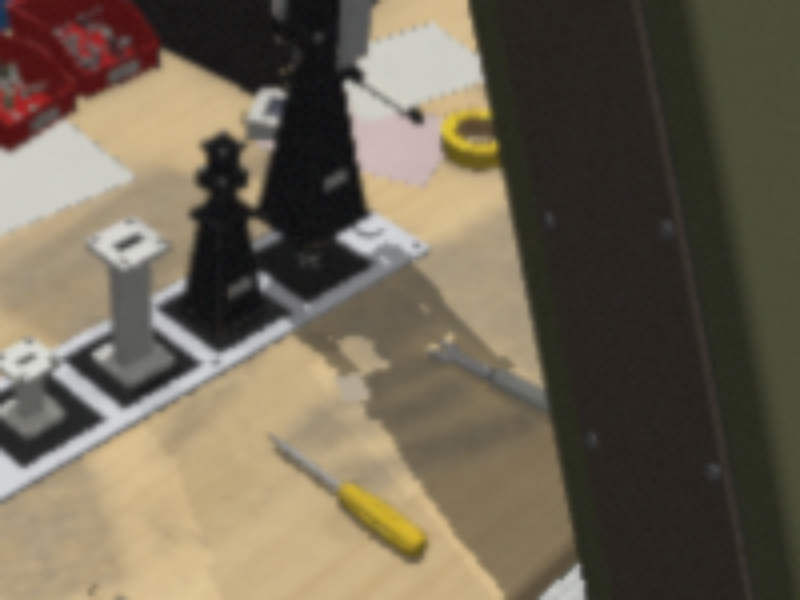

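The three placed parts are standing, and the big horn is over the last mark. Lowering it.

>>> {"op": "play_rows", "data": {
  "deltas": [
    [[5,1,-0.5,0,0,0,40],[8,0,0,0,0,0,40],[9,0,0,0,0,0,40],[8,0,0,0,0,0,40],[5,0,0,0,0,0,40],[3,0,0,0,0,0,40],[2,0,0,0,0,0,40],[0,0,0,0,0,0,40],[0,0,0,0,0,0,40]]
  ]
}}

```text
time_s: 32.25
ee_pos: [0.6294, -0.1664, 0.1493]
eef_rot: [1.358, 1.57, -0.282]
force: [0.7, 0.1, -2.1]
grip_width: 0.0496
```

>>> {"op": "play_rows", "data": {
  "deltas": [
    [[1,0,0,0,0,0,40],[1,0,0,0,0,0,40],[0,0,0,0,0,0,40],[0,0,0,0,0,0,40]]
  ]
}}

```text
time_s: 32.65
ee_pos: [0.6293, -0.1663, 0.1471]
eef_rot: [1.691, 1.571, 0.051]
force: [-0.8, -0.4, -2.8]
grip_width: 0.0494
```

>>> {"op": "play_rows", "data": {
  "deltas": [
    [[0.8,0,0,0,0,0,40],[0,0,0,0,0,0,40],[0,0,0,0,0,0,40]]
  ]
}}

```text
time_s: 32.95
ee_pos: [0.6292, -0.1664, 0.1462]
eef_rot: [-1.611, 1.571, 3.032]
force: [0.6, -0.5, -2.0]
grip_width: 0.0496
```

>>> {"op": "play_rows", "data": {
  "deltas": [
    [[0.8,0,0,0,0,0,40],[0,0,0,0,0,0,40],[0,0,0,0,0,0,40]]
  ]
}}

```text
time_s: 33.25
ee_pos: [0.6292, -0.1664, 0.1454]
eef_rot: [-1.331, 1.571, -2.971]
force: [-0.4, 0.8, -3.2]
grip_width: 0.0497
```

>>> {"op": "play_rows", "data": {
  "deltas": [
    [[0.4,0,0,0,0,0,40],[0,0,0,0,0,0,40],[0,0,0,0,0,0,40]]
  ]
}}

```text
time_s: 33.55
ee_pos: [0.6293, -0.1664, 0.1453]
eef_rot: [1.208, 1.571, -0.432]
force: [-1.1, -0.4, 1.2]
grip_width: 0.0497
```

Contact. Release and rise, then swing the arm back to uncover the top view.

>>> {"op": "play_rows", "data": {
  "deltas": [
    [[0,0,0,0,0,0,53],[0,0,0,0,0,0,58],[0,0,0,0,0,0,70],[0,0,0,0,0,0,90],[0,0,0,0,0,0,94],[-10,0,0,0,0,0,94],[-30,0,0,0,0,0,94],[-40,0,0,0,0,0,94],[-40,0,0,0,0,0,94],[-40,0,0,0,0,0,94]]
  ]
}}

```text
time_s: 34.55
ee_pos: [0.6289, -0.1663, 0.3077]
eef_rot: [1.336, 1.57, -0.304]
force: [-0.5, 0.9, -0.7]
grip_width: 0.0939
```

>>> {"op": "play_rows", "data": {
  "deltas": [
    [[-10,-20,20,0,0,0,94],[0,-30,30,0,0,0,94],[0,-35,35,0,0,0,94],[0,-35,35,0,0,0,94],[0,-35,35,0,0,0,94],[0,-35,35,0,0,0,94],[0,-35,35,0,0,0,94],[0,-30,35,0,0,0,94],[0,0,30,0,0,0,94],[0,0,20,0,0,0,94]]
  ]
}}

```text
time_s: 35.55
ee_pos: [0.3522, -0.4598, 0.3161]
eef_rot: [0.622, 1.57, -1.02]
force: [-0.1, 0.6, -0.5]
grip_width: 0.0941
```

```bash
python3 - <<'E'
from h import *
t=cam("top");s=cam("scene");np.save("tF.npy",t["img"]);np.save("sF.npy",s["img"]); print(ctrl.get_obs())
b=lambda c:np.clip(c.astype(float)*1.0,0,255).astype(np.uint8)
cv2.imwrite("pics/tF.png",cv2.resize(t["img"][105:180,175:365,::-1],(760,300),interpolation=cv2.INTER_CUBIC))
cv2.imwrite("pics/sF.png",cv2.resize(s["img"][90:240,160:360,::-1],(800,600),interpolation=cv2.INTER_CUBIC))
E
```

```text
{'time_s': 35.65, 'qpos': array([-9.79584083e-01,  3.13014379e-01,  1.25363793e+00, -1.63494918e-04,
        1.57509277e+00, -9.08369049e-01]), 'joint_vel': array([ 0.04176736, -0.03732142,  0.04788857,  0.00706985, -0.0057842 ,
        0.0275744 ]), 'tau': array([-1.80260774e+00, -5.52177250e+01, -3.91502166e+01, -5.06042177e-02,
        1.17303869e-01, -4.05261582e-01]), 'ee_pos': array([ 0.35264755, -0.45972396,  0.31510779]), 'eef_rot': array([-1.65874756,  1.5705728 ,  2.9824257 ]), 'force': array([-0.71857952,  0.47413597,  0.08062159]), 'moment': array([ 0.0071478 , -0.04816888,  0.03315227]), 'grip_width': 0.09405017929001203}
```

View pics/tF.png

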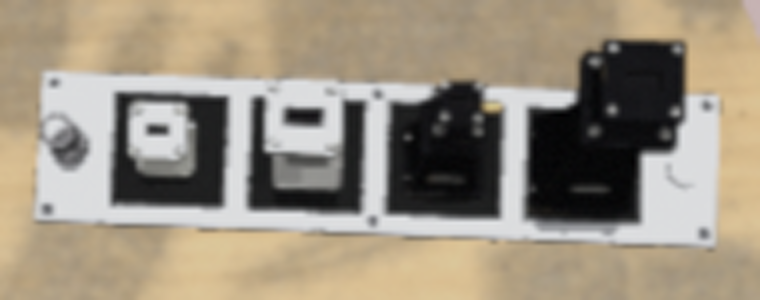

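View pics/sF.png

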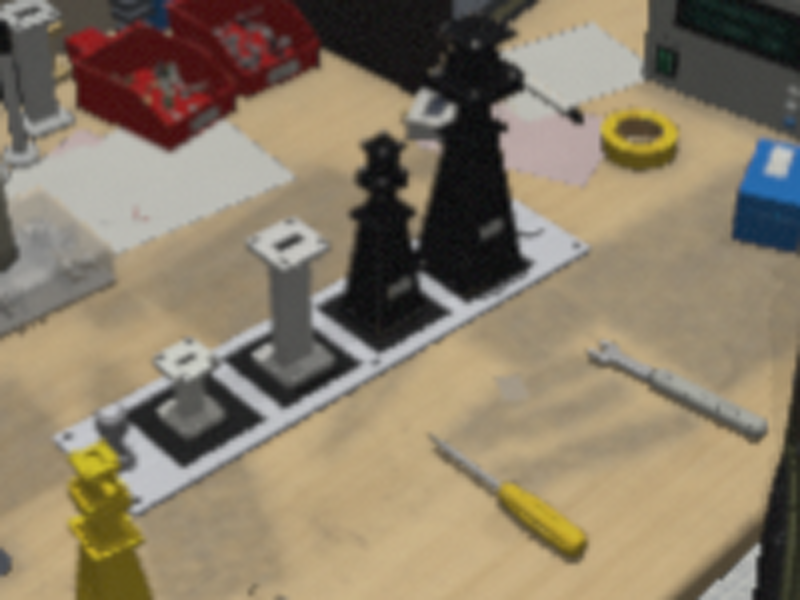

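```bash
python3 - <<'E'
from h import *
t=cam("top");s=cam("scene")
M=np.array([[0.648,0.0906],[0.6417,0.0051],[0.6352,-0.0809],[0.6289,-0.1667]])
f=lambda p,k,x,y:(np.array(p,float)+.5)/k-.5+[x,y]
q=[((158,130),.052+.006),((303,117),.105+.006),((461,99),.153),((645,81),.208)]
for (p,z),m in zip(q,M): P=plane(t,f([p],4,175,105),z)[0,:2]; print("top",((P-m)*1000).round(1))
# scene tops, crop origin 160,90
q=[((187,359),.058),((289,243),.111),((383,150),.153),((477,38),.208)]
for (p,z),m in zip(q,M): P=plane(s,f([p],4,160,90),z)[0,:2]; print("scene top",((P-m)*1000).round(1))
# scene bases left/right corner midpoints
q=[((159,410),(225,408)),((250,358),(336,356)),((344,315),(426,301)),((420,262),(532,262))]
for p,m in zip(q,M): P=plane(s,f(p,4,160,90),.006)[:,:2].mean(0); print("scene base",((P-m)*1000).round(1))
E
```

```text
top [0.1 0.9]
top [-1.8 -0.6]
top [0.9 1.4]
top [-1.2  2.6]
scene top [0.1 0.4]
scene top [-2.4 -0.8]
scene top [-7.6  8.2]
scene top [-10.   12.8]
scene base [ 6.5 -4.6]
scene base [ 2.7 -4.4]
scene base [ 0.8 -2.7]
scene base [-3.8 -3.6]
```

>>> {"op": "play_rows", "data": {
  "deltas": [
    [[0,0,0,0,0,0,94],[0,0,0,0,0,0,94],[0,0,0,0,0,0,94],[0,0,0,0,0,0,94]]
  ]
}}

```text
time_s: 36.15
ee_pos: [0.3537, -0.4577, 0.3153]
eef_rot: [0.802, 1.571, -0.837]
force: [1.3, 0.2, 0.0]
grip_width: 0.0938
```

```bash
python3 -c "
from station import hand_in
print(hand_in())"
```

```text
the job is handed in; nothing more can be done
None
```

All four parts are standing on the board and released. Counted from the knobbed post, they are adapter_short, guide_pale, horn_small and horn_big. I handed the job in at about 36 s, with the arm parked clear of everything and the gripper open.

**Checks that agreed:** the top camera puts every part's top centre within 3 mm of its mark. The scene camera's read of the bases gives 3–8 mm. Both are inside the 15 mm limit, and all four looked upright.

**Check that disagreed:** my scene-camera read of the two horn tops was about 11 mm off for the small horn and 16 mm off for the big one. I put this down to picking those points by eye at a steep angle, since the top view and the bases don't show it, but I didn't measure it again.

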